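# Put the hole saws back on their rack by size

## Task

Put the four loose hole saws back on their wooden rack, teeth down, each centred over one of the four empty pegs and sitting flat on the board, in order of size: the largest of the four next to the big saw that is already on the rack, then ever smaller, so that the smallest ends up next to the arbor block. Lower the saws into place rather than dropping them, and leave the big saw and the arbor block standing where they are.

Things in the scene. Friction and masses are not known exactly. Their poses are not given: they have to be found in the camera images.
- saw_32: hole saw of 32 mm outside diameter: dark steel cup 45 mm high, standing upside down on its toothed open rim, its closed back plate on top, with a bare steel ring in the middle; wall 2.5 mm, 27 mm across and 40 mm deep inside. Differs from the other saws only in diameter. Loose, 60 to 310 g. Origin at the centre of the toothed rim (underside), z up along the axis to the back plate.
- saw_43: hole saw of 43 mm outside diameter: dark steel cup 45 mm high, standing upside down on its toothed open rim, its closed back plate on top, with a bare steel ring in the middle; wall 2.5 mm, 38 mm across and 40 mm deep inside. Differs from the other saws only in diameter. Loose, 60 to 310 g. Origin at the centre of the toothed rim (underside), z up along the axis to the back plate.
- saw_54: hole saw of 54 mm outside diameter: dark steel cup 45 mm high, standing upside down on its toothed open rim, its closed back plate on top, with a bare steel ring in the middle; wall 2.5 mm, 49 mm across and 40 mm deep inside. Differs from the other saws only in diameter. Loose, 60 to 310 g. Origin at the centre of the toothed rim (underside), z up along the axis to the back plate.
- saw_65: hole saw of 65 mm outside diameter: dark steel cup 45 mm high, standing upside down on its toothed open rim, its closed back plate on top, with a bare steel ring in the middle; wall 2.5 mm, 60 mm across and 40 mm deep inside. Differs from the other saws only in diameter. Loose, 60 to 310 g. Origin at the centre of the toothed rim (underside), z up along the axis to the back plate.
- peg_a: one of the four empty pegs of the hole-saw rack: upright light wooden dowel, 10 mm thick, 20 mm high, with a thin pale 20 mm shoulder at its foot. Fixed. Origin at the centre of its foot, on top of the rack board, 18 mm above the table; z up, y along the row of pegs, x across it. The letters of the pegs say nothing about their order in the row.
- peg_b: another empty peg, like peg_a. The rack is a fixed brown board, 86 x 494 mm, 18 mm thick, with six such pegs in one straight row along its middle, 82 mm apart: the big saw and the arbor block cover the two end pegs, the four between are empty.
- peg_c: another empty peg of the rack, like peg_a.
- peg_d: another empty peg of the rack, like peg_a.
- big_saw: the biggest hole saw, 76 mm in diameter and 45 mm high, made like the others; it already stands over the peg at one end of the rack (either end). Loose, about 300 g; stays there. Origin at the centre of its toothed rim, on the rack board (18 mm above the table).
- arbor_block: light wooden holder block, 58 x 58 x 34 mm, over the peg at the other end of the rack, with the steel drill arbor standing in it, pilot bit up: 116 mm high in all above the board; the arbor is 25 mm thick up to 70 mm above the board, above that 7 mm. Loose, about 400 g; stays there. Origin at the centre of its underside, on the rack board.
There are look-alikes about, which are no part of the job. What is shaped like the big_saw but purple is not meant.

How it is judged:
At the end, for the whole second after the job is handed in: Each of the four saws stands teeth down (upright within about 5 degrees) flat on the rack board over a peg, within 12 mm of the peg's centre, at rest and released; counted from the big saw the order is 65, 54, 43, 32 mm; the big saw and the arbor block are within 15 mm of where they stood, upright ((horizontal distance between saw_65 and peg_a below 0.012 m or horizontal distance between saw_65 and peg_b below 0.012 m or horizontal distance between saw_65 and peg_c below 0.012 m or horizontal distance between saw_65 and peg_d below 0.012 m) and horizontal distance between saw_65 and big_saw between 0.047 and 0.117 m and height (world z) of saw_65 between 0.013 and 0.023 m and angle between each of saw_65, saw_54, saw_43, saw_32, big_saw, arbor_block's own z axis and vertical below 0.09 rad and linear speed of each of saw_65, saw_54, saw_43, saw_32 below 0.02 m/s and angular speed of each of saw_65, saw_54, saw_43, saw_32 below 0.2 rad/s and (horizontal distance between saw_54 and peg_a below 0.012 m or horizontal distance between saw_54 and peg_b below 0.012 m or horizontal distance between saw_54 and peg_c below 0.012 m or horizontal distance between saw_54 and peg_d below 0.012 m) and horizontal distance between saw_54 and big_saw between 0.129 and 0.199 m and height (world z) of saw_54 between 0.013 and 0.023 m and (horizontal distance between saw_43 and peg_a below 0.012 m or horizontal distance between saw_43 and peg_b below 0.012 m or horizontal distance between saw_43 and peg_c below 0.012 m or horizontal distance between saw_43 and peg_d below 0.012 m) and horizontal distance between saw_43 and big_saw between 0.211 and 0.281 m and height (world z) of saw_43 between 0.013 and 0.023 m and (horizontal distance between saw_32 and peg_a below 0.012 m or horizontal distance between saw_32 and peg_b below 0.012 m or horizontal distance between saw_32 and peg_c below 0.012 m or horizontal distance between saw_32 and peg_d below 0.012 m) and horizontal distance between saw_32 and big_saw between 0.293 and 0.363 m and height (world z) of saw_32 between 0.013 and 0.023 m and distance of each of big_saw, arbor_block from where it was at the start of the episode below 0.015 m); the robot touches nothing.
It fails at once if the big saw or the arbor block is knocked more than 15 mm from its place, or tipped (distance of any of big_saw, arbor_block from where it was at the start of the episode above 0.015 m or angle between any of big_saw, arbor_block's own z axis and vertical above 0.25 rad).
It fails at once if saw_65 is let fall from a height (its teeth more than 70 mm above the table with nothing touching it) (height (world z) of saw_65 above 0.07 m and contact force between saw_65 and anything else below 0.01 N).
It fails at once if saw_54 is let fall from a height (its teeth more than 70 mm above the table with nothing touching it) (height (world z) of saw_54 above 0.07 m and contact force between saw_54 and anything else below 0.01 N).
It fails at once if saw_43 is let fall from a height (its teeth more than 70 mm above the table with nothing touching it) (height (world z) of saw_43 above 0.07 m and contact force between saw_43 and anything else below 0.01 N).
It fails at once if saw_32 is let fall from a height (its teeth more than 70 mm above the table with nothing touching it) (height (world z) of saw_32 above 0.07 m and contact force between saw_32 and anything else below 0.01 N).
It also fails if it takes over 109 s, if anything falls off the work surface, if the arm or the gripper's body presses on something with over 40 N, if the wrist force passes 120 N, or if a joint passes its speed limit or range.

## Robot

A 7-joint arm with a two-finger parallel gripper is mounted at the origin on the work surface. World frame = base frame: x ahead of the robot, y to its left, z up, the work surface at z = 0. Lengths are in m, angles in rad, forces in N, time in s.
With the tool pointing down it reaches from about 0.4 to 0.85 m from the base axis. Payload 10.4 kg.
Tool frame: the origin (TCP) lies at the very end of the fingers, on their centre line; the grasp point (between the pads) lies 19 mm behind it; z points along the fingers, y is the line along which they close (so a half turn about z gives the same grasp; the last joint's range is limited). The gripper opens to 87 mm and grips with 3 to 60 N. Pads are 19 mm wide; open, the fingers measure 117 mm over their backs; the gripper's body (75 mm by 190 mm) begins 51 mm behind the grasp point.
Start: joints at [1.136, 0.332, -0.065, 1.46, 0.022, 1.35, -0.088], TCP at [0.25, -0.573, 0.223] pointing down, gripper open.
Joint ranges: [-2.6, 2.6], [-0.5, 2.12], [-1.47, 1.34], [0.16, 2.42], [-1.27, 4.41], [0.06, 2.06], [-2.6, 2.6]. Speed limits (rad/s): [2.22, 2.22, 2.79, 2.79, 3.14, 3.14, 3.14].

## Interface

Orientations are given as [roll, pitch, yaw] about the fixed x, y, z axes, in that order (R = Rz(yaw) Ry(pitch) Rx(roll)).
In Python, from bench import ctrl gives the robot as it stands.
- The arm moves only by the shell command python3 -m inch 'ROWS' [FORCE]. ROWS is JSON, one flat list of numbers, 5 for each row, row after row: the opening, from 0 (shut) to 1 (fully open), then the shift along the tool's x, y, z in cm, then the turn about the tool's z in rad. In form: [claw, dx, dy, dz, yaw, claw, dx, dy, dz, yaw, ...]. A call has 1 to 20 rows; each row shifts and turns the commanded pose from where the row before left it, along the tool's axes as they then stand; what a row does not reach is not made up. A row lasts 1/10 s, in which the tool goes at most 50 mm and 8.59 degrees, less where a joint would pass 70% of its speed; a pose out of reach is approached as far as the arm can. A call with a gripper value outside its range is refused whole. The fingers move at their own pace and stop on an object; FORCE is the grip in N (left out, the last holds). Time passes only in rows, so rows that do not move let the fingers close. It gives the time, the measured TCP pose, the force, the opening and the grip force at its end, in the units of the state.
- ctrl.get_state(): the state, without advancing time (a new reading comes with each control period).
- ctrl.read_camera(name): name is "scene" or "top" or "wrist"; returns a dict with "image" (384x512x3 uint8, red, green, blue), "K" (3x3 intrinsics, pixels), "distortion" ([k1, k2, p1, p2, k3] as OpenCV has them; the pictures are not rectified), "rvec" (rotation vector, rad) and "tvec" (3), from world to camera coordinates, as OpenCV has them. Camera axes: x right, y down, z forward; pixel columns grow to the right and rows downward; lengths in m; the calibration is good to about 2 mm. A picture is of the moment at which its call begins. There is no depth.
- ctrl.finish_job(): hands the job in; it is judged then, once.
The state is a dict: "clock": time; "joints": joint angles; "joint_vel": joint speeds; "joint_torque": joint torques, N m; "ee_pos": TCP position; "tcp_rot": TCP orientation; "contact_force": force on the tool from outside, world axes, zero at the start; "wrist_torque": the same for the moment, N m; "finger_gap": finger opening in m; "gripper_force": force on a finger pad.
Only numpy, scipy, OpenCV 4.12 (cv2) and the standard library are available. Lean on these libraries where they do the work, as an engineer would, in place of code of your own. Each camera call takes 0.05 s, during which the arm holds its last target. There are 200 camera calls.

## Working session

There is one attempt and no reset: what is moved stays moved. The work goes in short steps, Python scripts to look and compute and a shell command to move; the robot and the scene stay as the last step left them, time stands still between calls to the robot, and variables do not carry over. Pictures are saved under pics/ and viewed, at most 14 in all, crops included, and the job is handed in when it is done.

```bash
ls; mkdir -p pics; cat > h.py <<'E'
import numpy as np, cv2
from bench import ctrl
from scipy.spatial.transform import Rotation as Ro
def cam(n):
    c=ctrl.read_camera(n); c['R']=cv2.Rodrigues(np.array(c['rvec'],float))[0]; c['K']=np.array(c['K'],float); c['D']=np.array(c['distortion'],float); c['t']=np.array(c['tvec'],float).ravel(); return c
def ray(c,uv,z):
    p=cv2.undistortPoints(np.array(uv,float).reshape(-1,1,2),c['K'],c['D']).reshape(-1,2)
    d=np.c_[p,np.ones(len(p))]@c['R']; o=-c['R'].T@c['t']
    return o+d*((z-o[2])/d[:,2])[:,None]
def proj(c,P):
    return cv2.projectPoints(np.array(P,float).reshape(-1,3),np.array(c['rvec'],float),c['t'],c['K'],c['D'])[0].reshape(-1,2)
def save(c,n): cv2.imwrite('pics/'+n+'.png',cv2.cvtColor(c['image'],cv2.COLOR_RGB2BGR))
E
python3 - <<'E'
from h import *
s=ctrl.get_state();print(s)
a=[]
for n in('top','scene'):
    c=cam(n);save(c,n+'0');print(n,-c['R'].T@c['t']);
    np.savez('/tmp/%s0.npz'%n,**{k:np.array(v) for k,v in c.items()})
E
```

```text
pics
{'clock': 0.0, 'joints': array([ 1.13644673,  0.33285094, -0.06467445,  1.46093852,  0.02161342,
        1.34989893, -0.08850487]), 'joint_vel': array([ 0.00071954, -0.00074149,  0.00132546, -0.00107262, -0.00023957,
       -0.00104618, -0.00037036]), 'joint_torque': array([ 5.22043456e-05, -6.23239660e+01,  2.46683531e-02, -3.89892197e+01,
       -6.12649578e-02,  3.96263378e-02,  1.52885941e-04]), 'ee_pos': array([ 0.24995545, -0.57242122,  0.22176829]), 'tcp_rot': array([-3.14019529e+00,  8.68671442e-05,  4.11744508e-01]), 'contact_force': array([-0.08020656, -0.4086611 , -0.41309288]), 'wrist_torque': array([ 0.10083635,  0.02486791, -0.03934358]), 'gripper_force': 0.0, 'finger_gap': 0.0872925646260777}
top [0.31916097 0.02182438 1.057081  ]
scene [1.08223684 0.80084493 0.72536477]
```

View pics/top0.png

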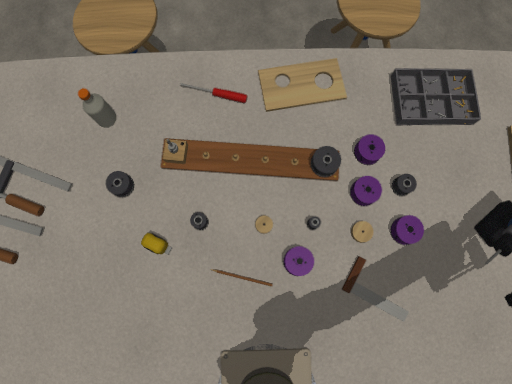

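View pics/scene0.png

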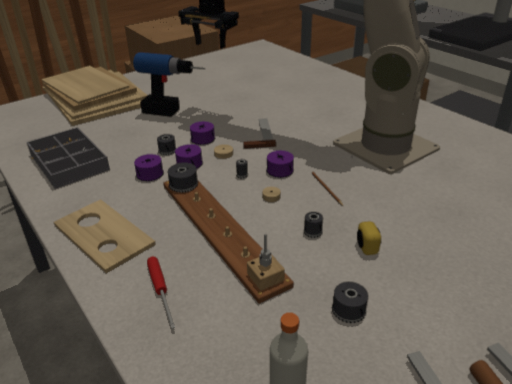

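Top view: the rack runs from the arbor block (174,148) to the big saw (326,160), with empty pegs at about (206,155), (236,158), (265,160) and (295,162). The loose dark saws, by apparent size, are 65 at (119,183), 54 at (404,184), 43 at (199,220) and 32 at (314,223). The scene view agrees with this.

```bash
python3 - <<'E'
from h import *
c=dict(np.load('/tmp/top0.npz'))
im=c['image']; hsv=cv2.cvtColor(im,cv2.COLOR_RGB2HSV)
print(c['K'][0,0])
dark=((hsv[...,2]<85)&(hsv[...,1]<90)).astype(np.uint8)
for n,(u,v) in dict(s65=(119,183),s54=(404,184),s43=(199,220),s32=(314,223),big=(326,160)).items():
    m=np.zeros_like(dark);m[v-17:v+18,u-17:u+18]=dark[v-17:v+18,u-17:u+18]
    cs=cv2.findContours(m,cv2.RETR_EXTERNAL,cv2.CHAIN_APPROX_NONE)[0]
    k=min(cs,key=lambda q:-cv2.contourArea(q)); (x,y),r=cv2.minEnclosingCircle(k)
    z=.045+(.018 if n=='big' else 0)
    p=ray(c,[(x,y),(x+r,y),(u,v)],z)
    # bright ring
    g=im[v-8:v+9,u-8:u+9].mean(2); 
    print(n,(x,y,r),p[0].round(4),'diam',2*np.linalg.norm(p[1]-p[0]).round(4),'raw',p[2].round(4))
# pegs: light round tops
P=[(206,155),(236,158),(265,160),(295,162)]
q=[]
for u,v in P:
    w=im[v-6:v+7,u-6:u+7].astype(float).sum(2); w=np.clip(w-np.percentile(w,75),0,None)
    yy,xx=np.mgrid[v-6:v+7,u-6:u+7]; q.append(((w*xx).sum()/w.sum(),(w*yy).sum()/w.sum()))
print(np.round(q,1)); W=ray(c,q,.036)
print(W.round(4),np.linalg.norm(np.diff(W,axis=0),axis=1)); d=W[-1]-W[0];print('dir',np.arctan2(d[1],d[0]))
cr=cv2.resize(np.hstack([im[v-20:v+20,u-20:u+20] for u,v in [(119,183),(404,184),(199,220),(314,223)]]),None,fx=5,fy=5,interpolation=cv2.INTER_CUBIC)
cr2=cv2.resize(im[135:185,160:345],(800,216),interpolation=cv2.INTER_CUBIC)
cv2.imwrite('pics/crop.png',np.vstack([cr,cr2])[...,::-1])
E
```

```text
390.6515253523296
s65 (119.91666412353516, 183.18055725097656, 14.319303512573242) [0.5574 0.3763 0.045 ] diam 0.0786 raw [0.558  0.3788 0.045 ]
s54 (403.0, 183.5, 12.500100135803223) [ 0.5373 -0.3861  0.045 ] diam 0.0702 raw [ 0.5359 -0.3887  0.045 ]
s43 (199.36000061035156, 220.39999389648438, 9.464226722717285) [0.4522 0.1613 0.045 ] diam 0.0496 raw [0.4532 0.1623 0.045 ]
s32 (313.0, 222.5, 7.159010887145996) [ 0.439  -0.1351  0.045 ] diam 0.0376 raw [ 0.4376 -0.1376  0.045 ]
big (325.6363525390625, 161.36363220214844, 15.765164375305176) [ 0.5985 -0.1751  0.063 ] diam 0.0844 raw [ 0.6023 -0.1763  0.063 ]
[[206.  155.2]
 [235.6 157.3]
 [265.2 159.3]
 [294.7 161.5]]
[[ 0.6315  0.1451  0.036 ]
 [ 0.6235  0.0642  0.036 ]
 [ 0.6158 -0.016   0.036 ]
 [ 0.6076 -0.0959  0.036 ]] [0.08120302 0.08063635 0.08035536]
dir -1.669932930039954
```

View pics/crop.png

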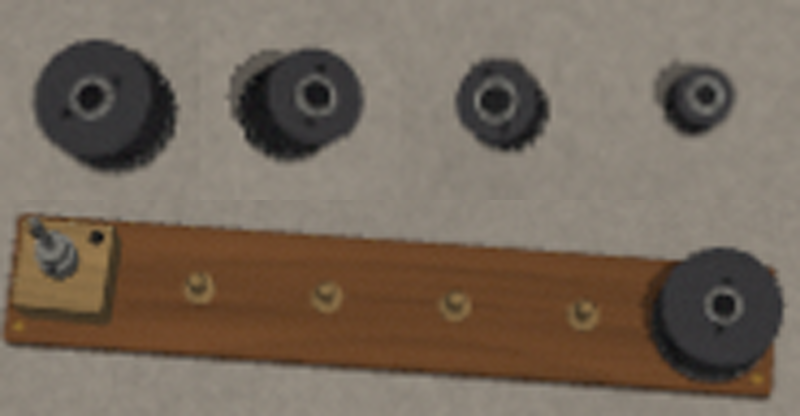

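The crop confirms the sizes: 65 (left), 54, 43, 32. I'll cast rays through the ring centres at z=45 mm and through the pegs near shoulder height.

```bash
cat >> h.py <<'E'
YAW=1.47
def delta(x,y,z,yaw=YAW):
    s=ctrl.get_state(); p=np.array(s['ee_pos']); r=np.array(s['tcp_rot']); Rm=Ro.from_euler('xyz',r).as_matrix()
    yw=r[2]; d=Ro.from_euler('xyz',[np.pi,0,yaw]).as_matrix().T@(np.array([x,y,z])-p)*100
    print('t%.1f'%s['clock'],'pos',p.round(4),'yaw %.3f'%yw,'j',np.array(s['joints']).round(2),'-> cm in tool axes at target yaw',d.round(2),'turn %.3f'%-((yaw-yw+np.pi)%(2*np.pi)-np.pi))
E
python3 - <<'E'
from h import *
c=dict(np.load('/tmp/top0.npz'))
S=ray(c,[(116.9,181.7),(406.9,182.7),(197.5,219.5),(314.7,221.5)],.045);print(S.round(4))
W=ray(c,[(206,155.2),(235.6,157.3),(265.2,159.3),(294.7,161.5)],.022);print(W.round(4))
print(ray(c,[(326.9,158.6)],.063))
d=W[3]-W[0];print(np.linalg.norm(d)/3,np.arctan2(d[1],d[0]))
delta(S[1][0],S[1][1],.16)
E
```

```text
[[ 0.5617  0.3848  0.045 ]
 [ 0.5393 -0.3972  0.045 ]
 [ 0.4546  0.1662  0.045 ]
 [ 0.4415 -0.1397  0.045 ]]
[[ 0.6358  0.1467  0.022 ]
 [ 0.6276  0.065   0.022 ]
 [ 0.6198 -0.0164  0.022 ]
 [ 0.6116 -0.0975  0.022 ]]
[[ 0.60608472 -0.17892942  0.063     ]]
0.08176874405708727 -1.6696523002230914
t0.1 pos [ 0.25   -0.5724  0.2218] yaw 0.412 j [ 1.14  0.33 -0.06  1.46  0.02  1.35 -0.09] -> cm in tool axes at target yaw [20.34 27.02  6.18] turn -1.058
```

```bash
python3 -m inch '[1,0,0,0,-0.1323,1,0,0,0,-0.1323,1,0,0,0,-0.1323,1,0,0,0,-0.1323,1,0,0,0,-0.1323,1,0,0,0,-0.1323,1,0,0,0,-0.1323,1,0,0,0,-0.1323,1,2,2.7,0.2,0,1,2,2.7,0.2,0,1,2,2.7,0.2,0,1,2,2.7,0.2,0,1,2,2.7,0.2,0,1,2,2.7,0.2,0,1,2,2.7,0.2,0,1,2,2.7,0.2,0,1,2,2.7,0.2,0,1,2,2.7,0.2,0,1,0,0,0,0,1,0,0,0,0]' 20
python3 - <<'E'
from h import *
c=cam('wrist');save(c,'w1');np.savez('/tmp/w1.npz',**{k:np.array(v) for k,v in c.items()})
print(-c['R'].T@c['t'],proj(c,[[.5393,-.3972,.045]]));delta(.5393,-.3972,.12)
E
```

```text
clock: 2.1
ee_pos: [0.5392, -0.4001, 0.2018]
tcp_rot: [-3.141, -0.001, 1.472]
contact_force: [-0.0, -0.4, -0.3]
finger_gap: 0.0869
gripper_force: 0.0
[ 0.54694343 -0.31898369  0.36411155] [[260.78494582 173.28057291]]
t2.1 pos [ 0.5383 -0.4013  0.2021] yaw 1.470 j [ 0.81  0.47 -0.34  1.34  0.15  1.36  0.37] -> cm in tool axes at target yaw [0.42 0.06 8.21] turn -0.000
```

View pics/w1.png

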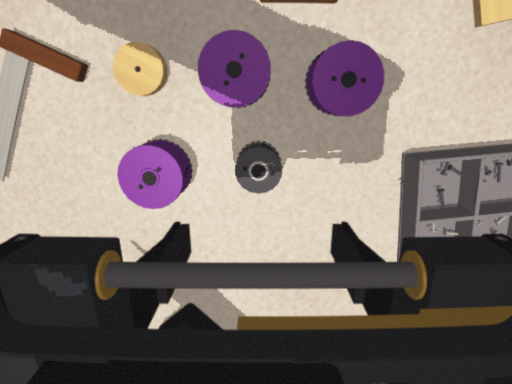

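The wrist view shows the 54 saw with its ring at (258,171), against a predicted (261,173), and nothing is in the fingers' way. Next I'll refine the position.

```bash
cat >> h.py <<'E'
def ring(c,P,rad=13):
    "centroid of the steel ring (bright, on dark face) near the predicted point P"
    g=cv2.cvtColor(c['image'],cv2.COLOR_RGB2GRAY).astype(float); uv=proj(c,P)[0]
    yy,xx=np.mgrid[:g.shape[0],:g.shape[1]]
    for r in (rad,10,10):
        m=(np.hypot(xx-uv[0],yy-uv[1])<r)&(g>105); uv=np.array([xx[m].mean(),yy[m].mean()])
    return uv,ray(c,[uv],P[2])[0]
E
python3 - <<'E'
from h import *
c=dict(np.load('/tmp/w1.npz'))
uv,p=ring(c,[.5393,-.3972,.045]);print(uv,p.round(4));delta(p[0],p[1],.017)
E
```

```text
[260.57142857 175.23469388] [ 0.5388 -0.3994  0.045 ]
t2.1 pos [ 0.5383 -0.4013  0.2021] yaw 1.470 j [ 0.81  0.47 -0.34  1.34  0.15  1.36  0.37] -> cm in tool axes at target yaw [ 0.2   0.04 18.51] turn -0.000
```

```bash
python3 -m inch '[1,0.4,0,1,0,1,0,0,2.5,0,1,0,0,2.5,0,1,0,0,2.5,0,1,0,0,2.5,0,1,0,0,2.5,0,1,0,0,2.5,0,1,0,0,1.5,0,1,0,0,1,0,1,0,0,0,0,0.4,0,0,0,0,0.4,0,0,0,0,0.4,0,0,0,0,0.4,0,0,0,0,0.4,0,0,0,0,0.4,0,0,0,0,0.4,0,0,0,0]' 25
python3 - <<'E'
from h import *
delta(.6198,-.0164,.15)
E
```

```text
clock: 3.85
ee_pos: [0.5391, -0.3971, 0.0179]
tcp_rot: [-3.141, 0.0, 1.47]
contact_force: [-3.1, 0.7, 5.9]
finger_gap: 0.0537
gripper_force: 25.0
t3.9 pos [ 0.5391 -0.3971  0.0179] yaw 1.470 j [ 0.8   0.62 -0.32  1.52  0.21  1.04  0.33] -> cm in tool axes at target yaw [ 38.69   4.2  -13.21] turn -0.000
```

```bash
python3 -m inch '[0.4,0,0,-1,0,0.4,0,0,-2,0,0.4,0,0,-3,0,0.4,0,0,-3,0,0.4,0,0,-3,0,0.4,1,0,-1.2,0,0.4,3,0.3,0,0,0.4,3,0.3,0,0,0.4,3,0.3,0,0,0.4,3,0.3,0,0,0.4,3,0.3,0,0,0.4,3,0.4,0,0,0.4,3,0.4,0,0,0.4,3,0.4,0,0,0.4,3,0.4,0,0,0.4,3,0.3,0,0,0.4,3,0.4,0,0,0.4,3,0.4,0,0,0.4,1.7,0,0,0,0.4,0,0,0,0]' 25
python3 - <<'E'
from h import *
delta(.6198,-.0164,.0365); print(ctrl.get_state()['finger_gap'])
E
```

```text
clock: 5.85
ee_pos: [0.6195, -0.0122, 0.1491]
tcp_rot: [-3.141, -0.001, 1.475]
contact_force: [-0.3, -0.2, -1.7]
finger_gap: 0.0538
gripper_force: 25.0
t5.8 pos [ 0.6195 -0.0122  0.1491] yaw 1.475 j [ 0.34  0.42 -0.5   1.55  0.2   1.23 -0.29] -> cm in tool axes at target yaw [-0.42  0.07 11.26] turn 0.005
0.053790043108435215
```

```bash
python3 -m inch '[0.4,-0.3,0,1,0,0.4,0,0,2,0,0.4,0,0,2,0,0.4,0,0,1,0,0.4,0,0,0,0,0.4,0,0,0,0]' 25
python3 - <<'E'
from h import *
delta(.6198,-.0164,.0365)
c=cam('wrist');save(c,'w2'); print(proj(c,[[.6198,-.0164,.038],[.6276,.065,.022]]))
E
```

```text
clock: 6.45
ee_pos: [0.6198, -0.0199, 0.0899]
tcp_rot: [3.141, 0.0, 1.469]
contact_force: [-0.9, 1.1, -1.4]
finger_gap: 0.0536
gripper_force: 25.0
t6.5 pos [ 0.6198 -0.0199  0.0899] yaw 1.469 j [ 0.33  0.47 -0.48  1.61  0.24  1.12 -0.31] -> cm in tool axes at target yaw [ 0.35 -0.04  5.34] turn -0.001
[[260.46523549 204.67896538]
 [259.90417471  95.73833965]]
```

View pics/w2.png

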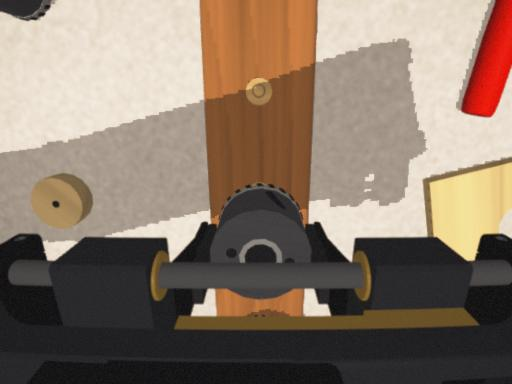

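The held 54 saw hangs straight, with its ring at (262,255). The next peg is visible at (259,91), 4 px from its predicted spot. Correcting by 3.5 mm and lowering.

```bash
python3 -m inch '[0.4,0.35,0,0,0,0.4,0,0,1,0,0.4,0,0,1,0,0.4,0,0,1,0,0.4,0,0,1,0,0.4,0,0,0.7,0,0.4,0,0,0.4,0,0.4,0,0,0.2,0,0.4,0,0,0,0,0.4,0,0,0,0]' 25
python3 - <<'E'
from h import *
delta(.6198,-.0164,.0365)
c=cam('wrist');save(c,'w2');z=.063
print(ray(c,[(262,255)],z))
E
```

```text
clock: 7.5
ee_pos: [0.6203, -0.0156, 0.0369]
tcp_rot: [3.141, 0.0, 1.47]
contact_force: [-0.1, -0.4, -0.9]
finger_gap: 0.0539
gripper_force: 25.0
t7.5 pos [ 0.6203 -0.0156  0.0369] yaw 1.470 j [ 0.32  0.53 -0.47  1.64  0.27  1.03 -0.34] -> cm in tool axes at target yaw [-0.08 -0.04  0.04] turn 0.000
[[ 0.62106729 -0.01195594  0.063     ]]
```

```bash
python3 -m inch '[0.4,0,0,0.1,0,0.4,0,0,0.05,0,0.4,0,0,0,0,0.9,0,0,0,0,0.9,0,0,0,0,0.9,0,0,0,0,0.9,0,0,-1,0,0.9,0,0,-2.5,0,0.9,0,0,-3,0,0.9,0,0,-3,0,0.9,0,0,-3,0,0.9,0,0,-1,0,0.9,0,0,0,0]' 25
python3 - <<'E'
from h import *
c=cam('wrist');save(c,'w3');print(proj(c,[[.6198,-.0164,.063],[.6276,.065,.022]]).round(1))
delta(.4546,.1662,.13)
E
```

```text
clock: 8.85
ee_pos: [0.6209, -0.0155, 0.172]
tcp_rot: [3.138, -0.0, 1.47]
contact_force: [0.3, -0.6, 0.4]
finger_gap: 0.0787
gripper_force: 0.0
[[259.5 188.9]
 [259.1 101.6]]
t8.9 pos [ 0.6201 -0.0156  0.1702] yaw 1.470 j [ 0.34  0.4  -0.5   1.52  0.2   1.27 -0.29] -> cm in tool axes at target yaw [ 16.43 -18.29   4.02] turn 0.000
```

View pics/w3.png

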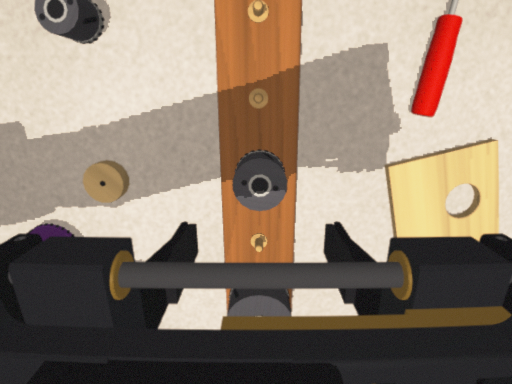

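The 54 saw sits flat, with its ring at (260,185). The neighbouring pegs show the same roughly 4 px camera bias as the saw does, so it is centred to about 1 mm. Next is the 43.

```bash
python3 -m inch '[0.8,1.64,-1.83,0.4,0,0.8,1.64,-1.83,0.4,0,0.8,1.64,-1.83,0.4,0,0.8,1.64,-1.83,0.4,0,0.8,1.64,-1.83,0.4,0,0.8,1.64,-1.83,0.4,0,0.8,1.64,-1.83,0.4,0,0.8,1.64,-1.83,0.4,0,0.8,1.64,-1.83,0.4,0,0.8,1.64,-1.83,0.4,0,0.8,0,0,0,0,0.8,0,0,0,0,0.8,0,0,0,0]' 25
python3 - <<'E'
from h import *
c=cam('wrist');save(c,'w4');print(proj(c,[[.4546,.1662,.045]]).round(1))
delta(.4546,.1662,.0175)
E
```

```text
clock: 10.2
ee_pos: [0.4546, 0.165, 0.1294]
tcp_rot: [-3.141, 0.0, 1.469]
contact_force: [-0.5, 0.0, -0.0]
finger_gap: 0.0696
gripper_force: 0.0
[[260.9 194.6]]
t10.2 pos [0.4547 0.1651 0.1296] yaw 1.469 j [ 0.17  0.15 -0.66  1.91  0.1   1.11 -0.63] -> cm in tool axes at target yaw [ 0.11 -0.02 11.21] turn -0.001
```

View pics/w4.png

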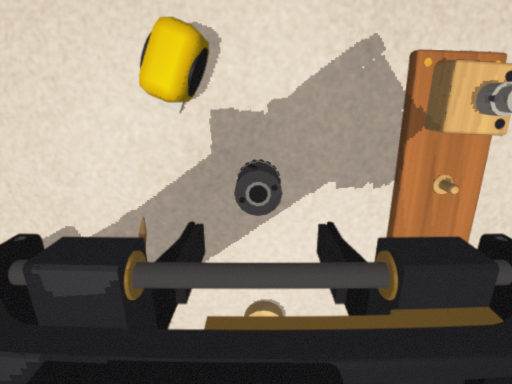

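The 43's ring is at (259,192), about where predicted, and the gap between the fingers is clear. Descending and gripping.

```bash
python3 -m inch '[0.8,0.1,0,1.2,0,0.8,0,0,2,0,0.8,0,0,2,0,0.8,0,0,2,0,0.8,0,0,2,0,0.8,0,0,1.2,0,0.8,0,0,0.8,0,0.8,0,0,0,0,0.3,0,0,0,0,0.3,0,0,0,0,0.3,0,0,0,0,0.3,0,0,0,0,0.3,0,0,0,0,0.3,0,0,0,0,0.3,0,0,0,0]' 25
python3 - <<'E'
from h import *
delta(.6276,.065,.12)
E
```

```text
clock: 11.75
ee_pos: [0.4546, 0.167, 0.0184]
tcp_rot: [3.141, 0.0, 1.47]
contact_force: [-2.2, 0.6, 6.4]
finger_gap: 0.0429
gripper_force: 25.3
t11.8 pos [0.4546 0.167  0.0184] yaw 1.470 j [ 0.12  0.32 -0.63  2.    0.24  0.89 -0.74] -> cm in tool axes at target yaw [ -8.41  18.24 -10.16] turn 0.000
```

```bash
python3 -m inch '[0.3,0,0,-1,0,0.3,0,0,-2.5,0,0.3,0,0,-3,0,0.3,0,0,-2.5,0,0.3,0,0,-1.2,0,0.3,-0.84,1.82,0,0,0.3,-0.84,1.82,0,0,0.3,-0.84,1.82,0,0,0.3,-0.84,1.82,0,0,0.3,-0.84,1.82,0,0,0.3,-0.84,1.82,0,0,0.3,-0.84,1.82,0,0,0.3,-0.84,1.82,0,0,0.3,-0.84,1.82,0,0,0.3,-0.84,1.82,0,0,0.3,0,0,0,0,0.3,0,0,0,0,0.3,0,0,0,0]' 25
python3 - <<'E'
from h import *
delta(.6276,.065,.037); print(ctrl.get_state()['finger_gap'])
E
```

```text
clock: 13.55
ee_pos: [0.6264, 0.0659, 0.1198]
tcp_rot: [-3.141, -0.0, 1.471]
contact_force: [-0.2, -1.3, -1.4]
finger_gap: 0.0428
gripper_force: 25.2
t13.6 pos [0.6264 0.0659 0.1198] yaw 1.471 j [ 0.23  0.47 -0.54  1.55  0.25  1.19 -0.45] -> cm in tool axes at target yaw [-0.08  0.13  8.28] turn 0.001
0.04280556053878398
```

```bash
python3 -m inch '[0.3,-0.1,0.1,1,0,0.3,0,0,2,0,0.3,0,0,2,0,0.3,0,0,1.5,0,0.3,0,0,1,0,0.3,0,0,0.5,0,0.3,0,0,0.2,0,0.3,0,0,0.15,0,0.3,0,0,0,0,0.3,0,0,0,0]' 25
```

```text
clock: 14.55
ee_pos: [0.6284, 0.064, 0.0371]
tcp_rot: [3.141, -0.0, 1.47]
contact_force: [-0.3, -0.0, -0.1]
finger_gap: 0.0429
gripper_force: 25.2
```

```bash
python3 -m inch '[0.3,0,0,0.1,0,0.3,0,0,0,0,0.7,0,0,0,0,0.7,0,0,0,0,0.7,0,0,0,0,0.7,0,0,-1,0,0.7,0,0,-2.5,0,0.7,0,0,-3,0,0.7,0,0,-2.5,0,0.7,-2.22,-1.66,-0.5,0,0.7,-2.22,-1.66,0,0,0.7,-2.22,-1.66,0,0,0.7,-2.22,-1.66,0,0,0.7,-2.22,-1.66,0,0,0.7,-2.22,-1.66,0,0,0.7,-2.22,-1.66,0,0,0.7,-2.22,-1.66,0,0,0.7,-2.22,-1.66,0,0,0.7,-2.22,-1.66,0,0]' 25
python3 -m inch '[0.7,0,0,0,0,0.7,0,0,0,0]'
python3 - <<'E'
from h import *
c=cam('wrist');save(c,'w5');print(proj(c,[[.4415,-.1397,.045],[.6276,.065,.063],[.6198,-.0164,.063]]).round(1))
delta(.4415,-.1397,.0175)
E
```

```text
clock: 16.45
ee_pos: [0.44, -0.1409, 0.1313]
tcp_rot: [3.141, 0.0, 1.47]
contact_force: [0.3, -0.9, -0.7]
finger_gap: 0.0607
gripper_force: 0.0
clock: 16.65
ee_pos: [0.4408, -0.1403, 0.1313]
tcp_rot: [3.14, 0.0, 1.469]
contact_force: [0.4, 0.4, -0.5]
finger_gap: 0.0611
gripper_force: 0.0
[[ 261.5  194.4]
 [ 499.5 -103.5]
 [ 485.3   20.5]]
t16.7 pos [ 0.4412 -0.1397  0.1312] yaw 1.471 j [ 0.66  0.08 -0.46  1.97  0.04  1.1   0.08] -> cm in tool axes at target yaw [ 0.    0.03 11.37] turn 0.001
```

View pics/w5.png

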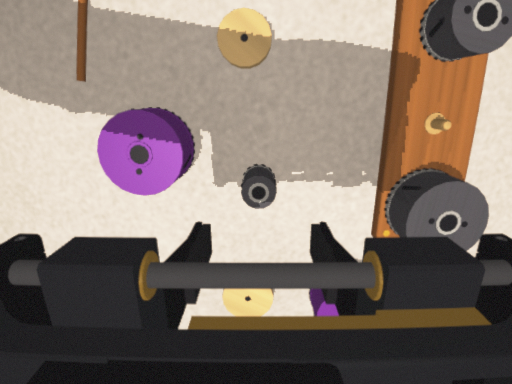

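The 32's ring is at (259,191), with the same small offset as before. The purple look-alike at (145,150) is clear of the fingers. Descending and gripping.

```bash
python3 -m inch '[0.7,0,0,1.4,0,0.7,0,0,2,0,0.7,0,0,2,0,0.7,0,0,2,0,0.7,0,0,2,0,0.7,0,0,1.2,0,0.7,0,0,0.8,0,0.7,0,0,0,0,0.2,0,0,0,0,0.2,0,0,0,0,0.2,0,0,0,0,0.2,0,0,0,0,0.2,0,0,0,0,0.2,0,0,0,0,0.2,0,0,0,0]' 25
python3 - <<'E'
from h import *
delta(.6358,.1467,.14)
E
```

```text
clock: 18.2
ee_pos: [0.4406, -0.1403, 0.0168]
tcp_rot: [3.141, 0.0, 1.47]
contact_force: [-1.2, 0.1, 5.9]
finger_gap: 0.0318
gripper_force: 25.0
t18.2 pos [ 0.4406 -0.1403  0.0168] yaw 1.470 j [ 0.62  0.25 -0.45  2.07  0.14  0.85 -0.01] -> cm in tool axes at target yaw [ 30.52  16.53 -12.32] turn 0.000
```

```bash
python3 -m inch '[0.2,0,0,-1,0,0.2,0,0,-2.5,0,0.2,0,0,-3,0,0.2,0,0,-3,0,0.2,0,0,-2.8,0,0.2,2.18,1.18,0,0,0.2,2.18,1.18,0,0,0.2,2.18,1.18,0,0,0.2,2.18,1.18,0,0,0.2,2.18,1.18,0,0,0.2,2.18,1.18,0,0,0.2,2.18,1.18,0,0,0.2,2.18,1.18,0,0,0.2,2.18,1.18,0,0,0.2,2.18,1.18,0,0,0.2,2.18,1.18,0,0,0.2,2.18,1.18,0,0,0.2,2.18,1.18,0,0,0.2,2.18,1.18,0,0]' 25
python3 -m inch '[0.2,0,0,0,0,0.2,0,0,0,0,0.2,0,0,0,0]'
python3 - <<'E'
from h import *
delta(.6358,.1467,.035); print(ctrl.get_state()['finger_gap'])
E
```

```text
clock: 20.1
ee_pos: [0.636, 0.1476, 0.1399]
tcp_rot: [-3.142, 0.0, 1.47]
contact_force: [-0.1, 0.1, -0.5]
finger_gap: 0.0319
gripper_force: 25.0
clock: 20.4
ee_pos: [0.6354, 0.1457, 0.1396]
tcp_rot: [-3.142, 0.001, 1.469]
contact_force: [0.5, 0.6, -1.2]
finger_gap: 0.0316
gripper_force: 25.0
t20.4 pos [0.6354 0.1457 0.1396] yaw 1.469 j [ 0.13  0.51 -0.59  1.46  0.29  1.26 -0.59] -> cm in tool axes at target yaw [ 0.1   0.03 10.46] turn -0.001
0.031620470313171535
```

```bash
python3 -m inch '[0.2,0.1,0,1,0,0.2,0,0,2,0,0.2,0,0,2,0,0.2,0,0,1.5,0,0.2,0,0,1,0,0.2,0,0,1,0,0.2,0,0,0.8,0,0.2,0,0,0.6,0,0.2,0,0,0.3,0,0.2,0,0,0.1,0,0.2,0,0,0,0,0.2,0,0,0,0]' 25
```

```text
clock: 21.6
ee_pos: [0.636, 0.1479, 0.037]
tcp_rot: [3.141, -0.0, 1.47]
contact_force: [-0.4, 0.2, -1.1]
finger_gap: 0.0316
gripper_force: 25.0
```

```bash
python3 -m inch '[0.2,0,0,0.15,0,0.2,0,0,0.05,0,0.2,0,0,0,0,0.6,0,0,0,0,0.6,0,0,0,0,0.6,0,0,-1,0,0.6,0,0,-3,0,0.6,0,0,-4,0,0.6,0,0,-4,0,0.6,0,0,-1.5,0]' 25
python3 -m inch '[1,2.29,-0.98,0,0,1,2.29,-0.98,0,0,1,2.29,-0.98,0,0,1,2.29,-0.98,0,0,1,2.29,-0.98,0,0,1,2.29,-0.98,0,0,1,2.29,-0.98,0,0,1,2.29,-0.98,0,0,1,2.29,-0.98,0,0,1,2.29,-0.98,0,0,1,0,0,0,0,1,0,0,0,0,1,0,0,0,0]'
python3 - <<'E'
from h import *
c=cam('wrist');save(c,'w6');print(proj(c,[[.5617,.3848,.045]]).round(1))
t=cam('top');a=t['image'];cv2.imwrite('pics/t6.png',cv2.resize(a[130:200,100:350],(800,224),interpolation=cv2.INTER_CUBIC)[...,::-1])
cv2.imwrite('pics/m6.png',np.vstack([cv2.resize(c['image'][100:],(640,355)),cv2.resize(a[130:200,150:350],(640,224),interpolation=cv2.INTER_CUBIC)])[...,::-1])
delta(.5617,.3848,.0175)
E
```

```text
clock: 22.6
ee_pos: [0.6372, 0.1488, 0.1749]
tcp_rot: [3.136, -0.002, 1.47]
contact_force: [0.3, 0.5, -0.6]
finger_gap: 0.0521
gripper_force: 0.0
clock: 23.9
ee_pos: [0.5619, 0.3843, 0.1694]
tcp_rot: [3.141, 0.001, 1.469]
contact_force: [0.0, 0.1, 0.9]
finger_gap: 0.0869
gripper_force: 0.0
[[260.5 183. ]]
t24.0 pos [0.562  0.3842 0.1695] yaw 1.468 j [-0.23  0.57 -0.64  1.34  0.34  1.35 -0.98] -> cm in tool axes at target yaw [ 0.06 -0.03 15.2 ] turn -0.002
```

View pics/m6.png

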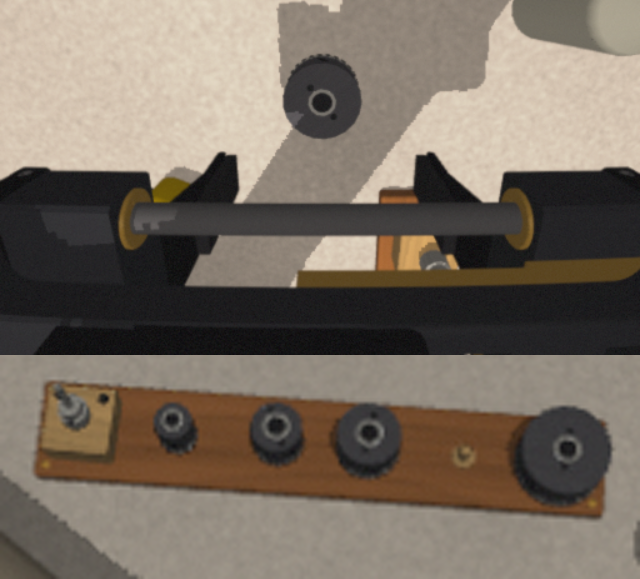

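The 65's ring is at wrist pixel (258,182), as predicted. The top view shows the 32, 43 and 54 in line on their pegs, with the peg beside the big saw still free. Descending on the 65.

```bash
python3 -m inch '[1,0,0,1.2,0,1,0,0,2.5,0,1,0,0,2.5,0,1,0,0,2.5,0,1,0,0,2.5,0,1,0,0,2,0,1,0,0,1.2,0,1,0,0,0.8,0,1,0,0,0,0,0.5,0,0,0,0,0.5,0,0,0,0,0.5,0,0,0,0,0.5,0,0,0,0,0.5,0,0,0,0,0.5,0,0,0,0]' 30
python3 - <<'E'
from h import *
delta(.6116,-.0975,.15)
E
```

```text
clock: 25.5
ee_pos: [0.5609, 0.386, 0.0183]
tcp_rot: [-3.141, -0.0, 1.47]
contact_force: [-4.0, -0.4, 6.8]
finger_gap: 0.0655
gripper_force: 30.3
t25.5 pos [0.5609 0.386  0.0183] yaw 1.470 j [-0.25  0.7  -0.6   1.47  0.42  1.1  -1.03] -> cm in tool axes at target yaw [-47.6    9.91 -13.17] turn 0.000
```

```bash
python3 -m inch '[0.5,0,0,-1,0,0.5,0,0,-2.5,0,0.5,0,0,-3.5,0,0.5,0,-2,-3.5,0,0.5,0,-3,-3,0,0.5,-3,0,0,0,0.5,-3,0,0,0,0.5,-3,0,0,0,0.5,-3,0,0,0,0.5,-3,0,0,0,0.5,-3,0,0,0,0.5,-3,0,0,0,0.5,-3,0,0,0,0.5,-3,0,0,0,0.5,-3,0,0,0,0.5,-3,2,0,0,0.5,-3,2.5,0,0,0.5,-3,2.5,0,0,0.5,-3,2.5,0,0,0.5,-2.6,2.5,0,0]' 30
python3 -m inch '[0.5,-1.5,1.5,0,0,0.5,-1.5,1.4,0,0,0.5,0,0,0,0,0.5,0,0,0,0,0.5,0,0,0,0]'
python3 - <<'E'
from h import *
delta(.6116,-.0975,.037); print(ctrl.get_state()['finger_gap'])
E
```

```text
clock: 27.5
ee_pos: [0.5867, -0.0676, 0.153]
tcp_rot: [3.141, 0.001, 1.469]
contact_force: [-0.3, -0.1, -2.2]
finger_gap: 0.0649
gripper_force: 30.6
clock: 28.0
ee_pos: [0.6115, -0.0969, 0.1528]
tcp_rot: [-3.142, -0.0, 1.471]
contact_force: [0.6, -0.6, -2.3]
finger_gap: 0.0655
gripper_force: 30.6
t28.0 pos [ 0.6115 -0.0969  0.1528] yaw 1.471 j [ 0.44  0.4  -0.46  1.55  0.18  1.23 -0.15] -> cm in tool axes at target yaw [-5.000e-02  1.000e-02  1.158e+01] turn 0.001
0.0654932664490863
```

```bash
python3 -m inch '[0.5,0,0,1,0,0.5,0,0,2,0,0.5,0,0,2,0,0.5,0,0,2,0,0.5,0,0,1.2,0,0.5,0,0,1,0,0.5,0,0,1,0,0.5,0,0,0.8,0,0.5,0,0,0.4,0,0.5,0,0,0.15,0,0.5,0,0,0,0,0.5,0,0,0,0]' 30
```

```text
clock: 29.2
ee_pos: [0.6122, -0.0981, 0.0375]
tcp_rot: [3.141, 0.0, 1.47]
contact_force: [0.1, 0.2, -2.9]
finger_gap: 0.0654
gripper_force: 30.6
```

Saw bottom is at about 19 mm. I'll lower the last 1.5 mm, release, rise and back off so the top camera can see.

```bash
python3 -m inch '[0.5,0,0,0.1,0,0.5,0,0,0.05,0,0.5,0,0,0,0,1,0,0,0,0,1,0,0,0,0,1,0,0,0,0,1,0,0,-1,0,1,0,0,-2.5,0,1,0,0,-3,0,1,0,0,-3,0,1,0,0,-2.5,0,1,0,-3,-1,0,1,-2,-3,0,0,1,-3,-3,0,0,1,-3,-3,0,0,1,-3,-3,0,0,1,-3,-3,0,0,1,-3,0,0,0,1,0,0,0,0]' 30
python3 - <<'E'
from h import *
t=cam('top');s=cam('scene');a=t['image']
W=np.array([[.6358,.1467],[.6276,.065],[.6198,-.0164],[.6116,-.0975],[.6061,-.1789]])
a2=a.copy(); print(proj(t,np.c_[W,np.full(5,.063)]).round(1))
cv2.imwrite('pics/end.png',np.vstack([cv2.resize(a[130:190,150:350],(800,240),interpolation=cv2.INTER_CUBIC),cv2.resize(s['image'][150:300,130:330],(800,360)[0:2],interpolation=cv2.INTER_CUBIC)])[...,::-1])
E
```

```text
clock: 31.1
ee_pos: [0.4141, -0.2531, 0.1665]
tcp_rot: [3.141, 0.002, 1.464]
contact_force: [-0.8, 0.3, 0.3]
finger_gap: 0.0868
gripper_force: 0.0
[[204.1 150.7]
 [234.9 152.9]
 [265.6 155. ]
 [296.3 157.3]
 [326.9 158.6]]
```

View pics/end.png

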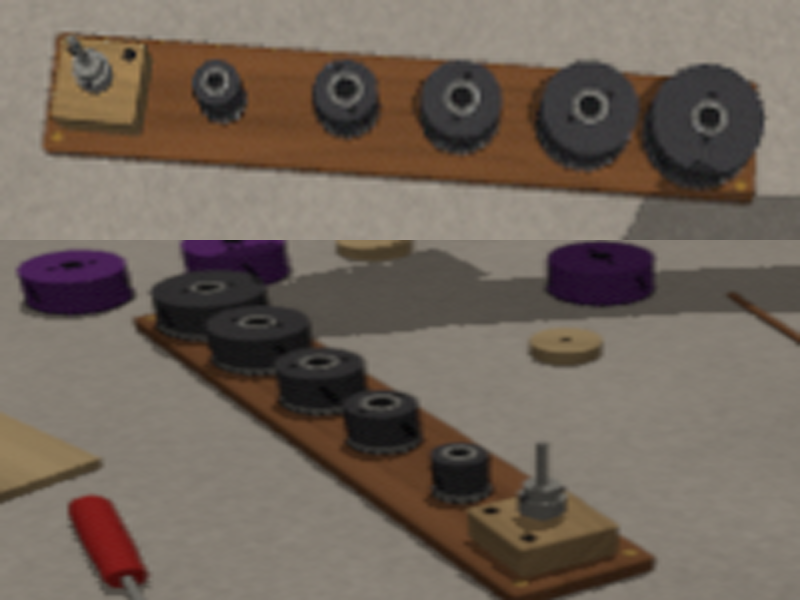

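All four saws stand flat over their pegs in the order 65, 54, 43, 32. Their rings in the top image, at about (203.5,149.5), (236,152), (265,154) and (297,156), lie within 1.5 px (4 mm) of the peg projections. The big saw and arbor block have not moved. Handing in.

```bash
python3 -c "
from bench import ctrl
print(ctrl.finish_job())"
```

```text
the job is handed in; nothing more can be done
None
```

The four hole saws are back on the rack, teeth down and flat, in the order 65, 54, 43, 32 mm from the big saw to the arbor block; the job was handed in at about 31 s, with no verdict returned.

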